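# Tighten the drill bit, then hold the end-block blank in the jig

### The job

Get ready for drilling: first turn the sleeve of the upright drill's chuck clockwise (seen from above) until its jaws are tight on the bit. Then bring the bevelled wooden blank into the corner of the jig, flat on the board, one long side flush along the fence and one end up against the stop block, bevel facing away from the fence, and hold it there with one firm diagonal push of the fingers on it, pressing it against fence and board at the same time. Finish while still pushing: do not let go, and leave the other things on the bench where they are.

Things in the scene. Friction and masses are not known exactly. Their poses are not given: they have to be found in the camera images.
- sleeve_grip (a point): point on the upright axis of the drill's chuck, at the height to grip its sleeve: a black ribbed cylinder, 40 mm in diameter, from 22 mm below this point to 18 mm above. Jaws and bit stand up in its middle, the bit's tip 40 mm above this point. Under the sleeve the drill is 48 mm wide from 26 mm below this point and 64 mm wide from 57 mm below
- chuck_sleeve (a joint): turn of the chuck's sleeve in rad: 0 = jaws wide open, grows clockwise seen from above; the three jaws move in with it, meet the bit at about 1.3, and the sleeve comes to a hard stop at 1.45, where it is tight. Dragging friction 0.12 N m; it stays where it is left
- drill: cordless drill standing nose up in a wooden cradle right of the jig, fixed to the bench; origin on the chuck's axis at bench level. It carries the chuck. Handle and battery lie low, towards the robot's right
- bit: steel centring bit, 6 mm in diameter, 56 mm long, standing loose in the chuck; origin at the middle of its lower end, z along it
- blank: pale wooden block lying loose on the jig's board, 50 mm (its x) by 120 mm (its y) by 40 mm high, about 0.17 kg; origin at its centre. Its long upper edge at -x has a 45 degree bevel, 14 mm wide and 14 mm high, so this side is upright only for its lower 26 mm. It starts with the bevel roughly away from the fence (turned up to 0.5 rad)
- bevel_mid (a point): middle of the blank's bevelled face (18 mm to -x of the blank's centre and 13 mm above it); the face looks up and to the blank's -x. The place for the final push: about 15 N, directed rather more towards the fence than down, to overcome the friction of the blank on the board. Axes as the blank's
- board: grey laminate board of the jig, 250 mm (x) by 320 mm (y), fixed; origin in the middle of its underside; its top lies 15 mm above that and 27 mm above the bench
- fence: wooden fence, 320 x 30 x 30 mm high, fixed on the board's side away from the robot; origin in the middle of the lower edge of its working face, at the board's top; +x points into the fence (the blank belongs at -x), y along it, z up. 215 mm of clear board before it. Blank home: its centre at x -25, y +70, z +20 mm here, axes parallel to these
- stop: stop block, 85 mm (x, out from the fence) by 30 mm (y) by 30 mm high, fixed before the fence at its left (+y) end; origin in the corner of its working face, the fence face and the board; its working face looks along -y and lies at y +130 mm in the fence's frame
- finger_plane: small brass hand plane, 70 by 30 by 32 mm, bystander; origin under its middle
- glue: white glue bottle, 54 mm in diameter, 130 mm high, bystander; origin under its middle
- offcut: flat strip of darker wood, 35 by 110 by 22 mm, bystander; origin under its middle
There are look-alikes about, which are no part of the job. Several things have the shape of the blank; the one meant has the colours described above.

How it is judged:
On the way, in this order (a step that is already met when the one before it is completed fails the run):
1. the chuck is tight on the bit (value of joint chuck_sleeve above 1.25 rad and contact force between drill and bit above 3 N), for 0.2 s.
2. the blank is pressed against fence and board by the fingers (contact force between blank and fence above 2.5 N and contact force between blank and board above 4 N and contact force between the fingers and blank above 4 N), for 0.2 s.
At the end, for the whole second after the job is handed in: Sleeve beyond 1.25 rad, jaws pressing the bit; blank at rest, flat on the board (3 mm, 0.05 rad), flush with the fence (3.5 mm, 0.04 rad), bevel outward, end within 5 mm of the stop; fingers push it with over 4 N, so that it bears on the fence with over 2.5 N and on the board with over 4 N (all of step 1 and all of step 2 and x of blank in the frame of fence above -0.0285 m and x of bevel_mid in the frame of fence below -0.035 m and y of blank in the frame of fence between 0.065 and 0.073 m and z of blank in the frame of fence between 0.017 and 0.023 m and angle between the y axis of blank and the y axis of fence, either way round below 0.04 rad and angle between blank's own z axis and vertical below 0.05 rad and linear speed of blank below 0.01 m/s); the arm keeps its last pose, push and grip.
It fails at once if a bystander is moved more than 30 mm (distance of any of finger_plane, glue, offcut from where it was at the start of the episode above 0.03 m).
It fails at once if the bit is pulled out of the chuck (distance of bit from where it was at the start of the episode above 0.02 m).
It also fails if it takes over 72 s, if anything falls off the work surface, if the arm or the gripper's body presses on something with over 40 N, if the wrist force passes 120 N, or if a joint passes its speed limit or range.

### The arm

A 7-joint arm with a two-finger parallel gripper is mounted at the origin on the work surface. World frame = base frame: x ahead of the robot, y to its left, z up, the work surface at z = 0. Lengths are in m, angles in rad, forces in N, time in s.
With the tool pointing down it reaches from about 0.35 to 0.9 m from the base axis. Payload 19.9 kg.
Tool frame: the origin (TCP) lies between the finger pads; the fingertips stand 19 mm ahead of it and the grasp point (between the pads) is the TCP; z points along the fingers, y is the line along which they close (so a half turn about z gives the same grasp; the last joint's range is limited). The gripper opens to 94 mm and grips with 3 to 60 N. Pads are 16 mm wide; open, the fingers measure 119 mm over their backs; the gripper's body (75 mm by 177 mm) begins 78 mm behind the grasp point.
Start: joints at [1.23, 0.417, -0.01, 1.614, 0.005, 1.111, -0.053], TCP at [0.184, -0.597, 0.224] pointing down, gripper open.
Joint ranges: [-2.81, 2.81], [-0.39, 2.02], [-1.27, 1.25], [0.06, 2.57], [-1.19, 4.33], [0.19, 2], [-2.82, 2.82]. Speed limits (rad/s): [1.89, 1.89, 2.39, 2.39, 3.01, 3.01, 3.01].

### API

Orientations are given as a 3x3 rotation matrix whose columns are the frame's x, y, z axes.
In Python, from rig import robot gives the robot as it stands. Calls block until the motion is done:
- robot.move_ptp(position, orientation): joint-space move of the TCP to a pose.
- robot.move_linear(position, velocity=0.15, frame=None, threshold=None): straight line of the TCP; frame=None keeps the orientation; velocity is the mean speed in m/s. With threshold (N) it stops when the force on the tool has changed by that much, and returns True; else False.
- robot.goto_joints(angles): joint-space move.
- robot.gripper_to(opening): finger opening in m; the grip force is fixed at half the most; returns when the fingers have stopped.
- robot.pause(seconds).
- robot.ik(position, orientation): joint angles nearest the present ones, or None.
- robot.get_state(): the state.
- robot.grab_frame(name): name is "side" or "top"; returns the picture (480x640x3 uint8, red, green, blue); there is no depth.
- robot.camera_info(name): a dict with "fx", "fy", "cx", "cy" (pixels), "rvec" (rotation vector, rad) and "tvec" (3), from world to camera coordinates, as OpenCV has them. Camera axes: x right, y down, z forward; pixel columns grow to the right and rows downward; lengths in m; the calibration is good to about 2 mm. A picture is of the moment at which its call begins. camera_info takes no time and is no camera call.
A pose or a line that the arm cannot do raises robot.PlanningError and nothing moves.
- robot.sign_off(): hands the job in; it is judged then, once.
The state is a dict: "time": time; "qpos": joint angles; "joint_vel": joint speeds; "effort": joint torques, N m; "ee_pos": TCP position; "tool_rot": TCP orientation; "force": force on the tool from outside, world axes, zero at the start; "moment": the same for the moment, N m; "opening": finger opening in m; "grasp_force": force on a finger pad.
Only numpy, scipy, OpenCV 4.12 (cv2) and the standard library are available. Lean on these libraries where they do the work, as an engineer would, in place of code of your own. Each camera call takes 0.05 s, during which the arm holds its last target. There are 200 camera calls.

## Working session

There is one attempt and no reset: what is moved stays moved. The work goes in short steps, each a Python script; the robot and the scene stay as the last script left them, time stands still between calls to the robot, and variables do not carry over. Pictures are saved under pics/ and viewed, at most 10 in all, crops included, and the job is handed in when it is done.

```bash
mkdir -p pics; ls; python3 - <<'E'
from rig import robot
import cv2
for n in("side","top"):
    im=robot.grab_frame(n); cv2.imwrite(f"pics/{n}0.png",im[:,:,::-1]); print(robot.camera_info(n))
s=robot.get_state(); print(s)
E
```

```text
pics
{'fx': 608.219553391083, 'fy': 608.219553391083, 'cx': 316.1877456089191, 'cy': 253.65186034945347, 'rvec': array([ 0.34349554, -2.73268994,  1.29567884]), 'tvec': array([0.56171629, 0.15437356, 1.40056674])}
{'fx': 498.41096098324556, 'fy': 498.41096098324556, 'cx': 314.38615268266665, 'cy': 244.67372423357577, 'rvec': array([ 2.11632943, -2.1515214 ,  0.17503993]), 'tvec': array([0.06278891, 0.57493029, 1.25314634])}
{'time': 0.1, 'qpos': array([ 1.23050358,  0.41794256, -0.01026323,  1.61410755,  0.00469001,
        1.11072316, -0.05298297]), 'joint_vel': array([-0.00018529, -0.00116919,  0.00094198, -0.00180383,  0.00026666,
       -0.00076847, -0.0003703 ]), 'effort': array([ 2.77287676e-03, -8.52587557e+01,  6.40680995e-01, -4.26693141e+01,
       -4.88421775e-02,  1.63414178e-02,  8.02744853e-05]), 'ee_pos': array([ 0.18385332, -0.5970044 ,  0.22387308]), 'tool_rot': array([[ 9.55697195e-01,  2.94351298e-01, -4.30799608e-04],
       [ 2.94351598e-01, -9.55696596e-01,  1.07409816e-03],
       [-9.55515310e-05, -1.15331915e-03, -9.99999330e-01]]), 'force': array([0.30417665, 0.78848558, 0.46421292]), 'moment': array([-0.03077308,  0.03206306, -0.01765942]), 'grasp_force': 0.0, 'opening': 0.09400658337447038}
```

View pics/top0.png

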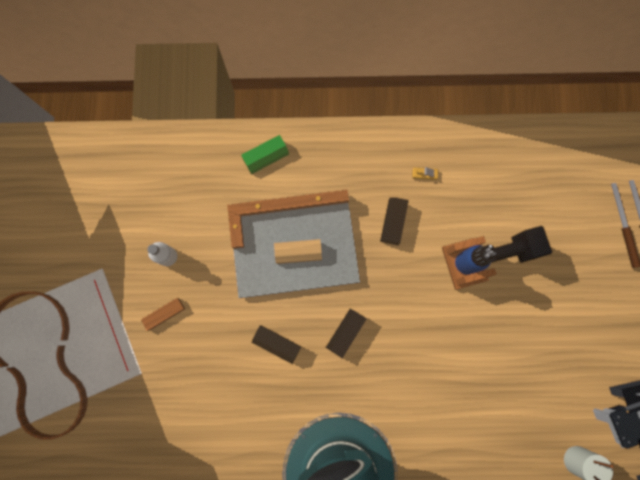

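View pics/side0.png

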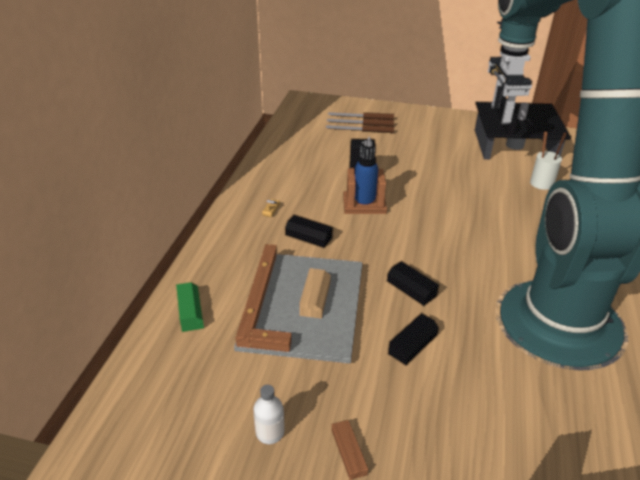

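The pale block on the board, top (298,251) and side (316,292), is the blank. The look-alikes are the black blocks at top (395,221), (276,344) and (346,333) and the green one at (265,153), which have the wrong colours and lie off the board. The chuck is at top (483,255) and side (367,150). I'll confirm this in one enlarged crop.

```bash
python3 - <<'E'
import cv2,numpy as np
t=cv2.imread('pics/top0.png');s=cv2.imread('pics/side0.png')
def c(im,x,y,w,h,W,H):return cv2.resize(im[y:y+h,x:x+w],(W,H),interpolation=cv2.INTER_CUBIC)
a=np.hstack([c(t,220,185,160,120,400,300),c(t,435,215,120,90,400,300)])
b=np.hstack([c(s,230,240,160,120,400,300),c(s,320,130,112,84,400,300)])
cv2.imwrite('pics/crop1.png',np.vstack([a,b]))
E
```

```text
(no output)
```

View pics/crop1.png

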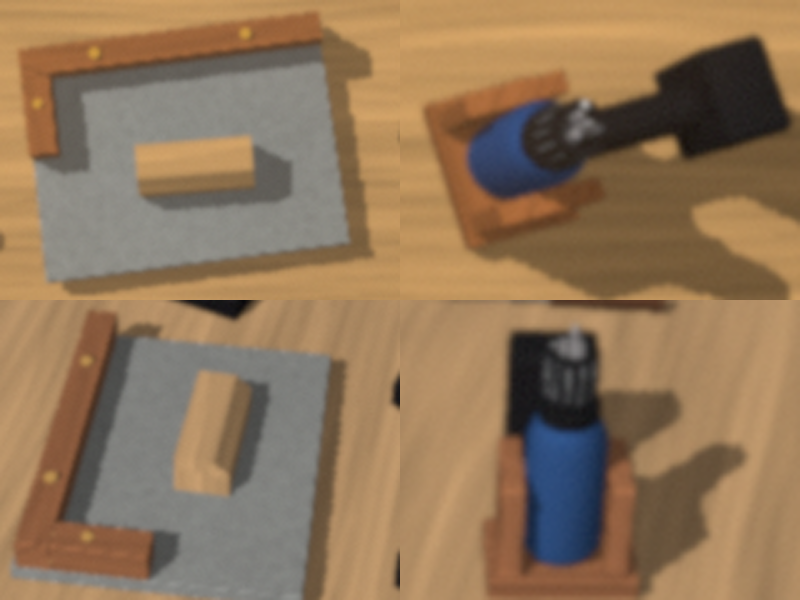

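The crop confirms the pale bevelled blank on the grey board, with its bevel away from the fence, and the ribbed black chuck with the bit on top. Next I fit the poses.

```bash
cat > h.py <<'E'
from rig import robot
import cv2,numpy as np
from scipy.optimize import least_squares
from scipy.spatial.transform import Rotation as R
C={n:robot.camera_info(n) for n in("top","side")}
def proj(n,P):
    c=C[n];K=np.array([[c['fx'],0,c['cx']],[0,c['fy'],c['cy']],[0,0,1.]])
    return cv2.projectPoints(np.atleast_2d(np.float64(P)),c['rvec'],c['tvec'],K,None)[0][:,0]
def se2(p,L): # local pts -> world, yaw about z
    L=np.atleast_2d(np.float64(L)); c,s=np.cos(p[2]),np.sin(p[2])
    return np.c_[p[0]+c*L[:,0]-s*L[:,1],p[1]+s*L[:,0]+c*L[:,1],L[:,2]]
def fit(obs,p0): # obs: list (cam,local xyz(z world),pix)
    f=lambda p:np.concatenate([(proj(n,se2(p,l))[0]-u) for n,l,u in obs])
    r=least_squares(f,p0,loss='soft_l1'); return r.x,np.round(r.fun.reshape(-1,2),1)
def rotz(a):return R.from_euler('z',a).as_matrix()
DOWN=np.diag([1.,-1,-1])
def down(a):return rotz(a)@DOWN
E
cat > a.py <<'E'
from h import *
t=lambda X,Y:np.array([220+X*.4,185+Y*.4]); s=lambda X,Y:np.array([230+X*.4,240+(Y-300)*.4])
T,S="top","side"
jig=[(T,(-.215,.16,.027),t(48,282)),(T,(-.215,-.16,.027),t(349,243)),(T,(.03,.16,.057),t(20,50)),(T,(.03,-.16,.057),t(320,12)),
(T,(0,-.16,.057),t(323,42)),(T,(0,.13,.057),t(52,75)),(T,(-.085,.13,.057),t(57,153)),
(S,(.03,-.16,.057),s(95,311)),(S,(0,-.16,.057),s(118,316)),(S,(-.215,-.16,.027),s(330,354)),(S,(-.085,.13,.057),s(152,531))]
p,r=fit(jig,[.6,.1,0]);print('fence',p,r.tolist())
bl=[(T,(.025,.06,.067),t(136,146)),(T,(.025,-.06,.067),t(251,136)),(S,(.025,-.06,.067),s(198,370)),(S,(.025,.06,.067),s(176,456)),
(T,(-.025,.06,.053),t(139,195)),(T,(-.025,-.06,.053),t(253,187))]
q,r=fit(bl,[.55,.1,0]);print('blank',q,r.tolist())
# chuck: bit tip xyz
tt=np.array([435+(582-400)*.3,215+105*.3]); ss=np.array([320+(574-400)*.28,130+(330-300)*.28])
f=lambda P:np.r_[proj(T,P)[0]-tt,proj(S,P)[0]-ss]
r=least_squares(f,[.5,-.35,.25]);print('tip',r.x,r.fun)
for dz in(-.022,-.04,-.062):print(dz,proj(T,r.x+[0,0,dz]),proj(S,r.x+[0,0,dz]))
for n in C:
    Rm=cv2.Rodrigues(C[n]['rvec'])[0];print(n,-Rm.T@C[n]['tvec'])
E
python3 a.py
```

```text
fence [0.67210831 0.11873043 0.10807559] [[-1.1, 0.5], [0.0, 0.8], [-0.9, -0.3], [-0.3, 0.2], [0.1, -0.8], [-1.2, -0.6], [0.0, -0.0], [-2.2, -1.9], [0.4, -2.8], [0.7, -0.7], [0.7, -1.2]]
blank [0.55671274 0.09661631 0.07165966] [[-0.8, 0.2], [-0.4, 0.1], [0.5, -0.8], [-0.6, -0.4], [-0.1, 0.5], [0.5, -0.4]]
tip [ 0.53116372 -0.34362939  0.21577554] [ 0.25563071  2.5209539  -2.92167362 -0.59852893]
-0.022 [[486.5757861 250.5125386]] [[365.30826914 145.12672717]]
-0.04 [[483.98298206 251.69167581]] [[364.91349153 151.0277665 ]]
-0.062 [[480.91915904 253.08501973]] [[364.43835802 158.12994644]]
top [0.36123    0.05239189 1.3310263 ]
side [0.31245429 1.09482246 1.00233711]
```

The chuck residuals are about 2.5 px, so I'll overlay the sleeve model on an enlarged crop.

```bash
cat > ov.py <<'E'
from h import *
import sys
x,y,z=map(float,sys.argv[1:4]);out=sys.argv[4]
a=np.linspace(0,2*np.pi,60)
def circ(r,h):return np.c_[x+r*np.cos(a),y+r*np.sin(a),0*a+z+h]
im=[]
for n,(u,v) in(("top",(465,230)),("side",(345,130))):
    I=cv2.imread(f'pics/{n}0.png');k=10
    g=cv2.resize(I[v:v+60,u:u+40],None,fx=k,fy=k,interpolation=cv2.INTER_CUBIC)
    g=cv2.convertScaleAbs(g,alpha=2.2,beta=20)
    for r,h,c in((.02,.018,(0,255,255)),(.02,-.022,(0,200,0)),(.024,-.026,(255,0,255)),(.024,-.057,(255,255,0))):
        q=((proj(n,circ(r,h))-[u,v]+.5)*k).astype(np.int32);cv2.polylines(g,[q],True,c,1)
    q=((proj(n,[x,y,z+.04])[0]-[u,v]+.5)*k).astype(int);cv2.circle(g,tuple(map(int,q)),6,(0,0,255),1)
    im.append(g)
cv2.imwrite(out,np.hstack(im))
E
python3 ov.py .531 -.3436 .1758 pics/ov1.png
```

```text
(no output)
```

View pics/ov1.png

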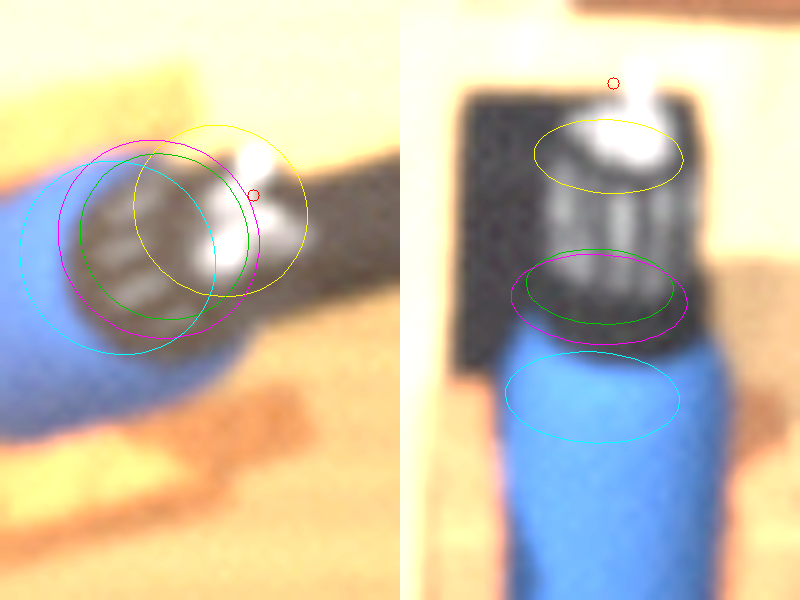

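```bash
python3 - <<'E'
from h import *
P0=np.array([.531,-.3436,.1758-.02])
tt=proj("top",P0)[0]+[1.6,2.1]; ss=proj("side",P0)[0]+[1.9,-2.9]
r=least_squares(lambda P:np.r_[proj("top",P)[0]-tt,proj("side",P)[0]-ss],P0);print(r.x+[0,0,.02],r.fun)
P=r.x+[0,0,.02]
import subprocess;subprocess.run(["python3","ov.py",*map(str,P),"pics/ov2.png"])
E
```

```text
[ 0.5253378  -0.34378462  0.18532494] [-0.03235052 -0.32809935  0.37177084  0.07418158]
```

View pics/ov2.png

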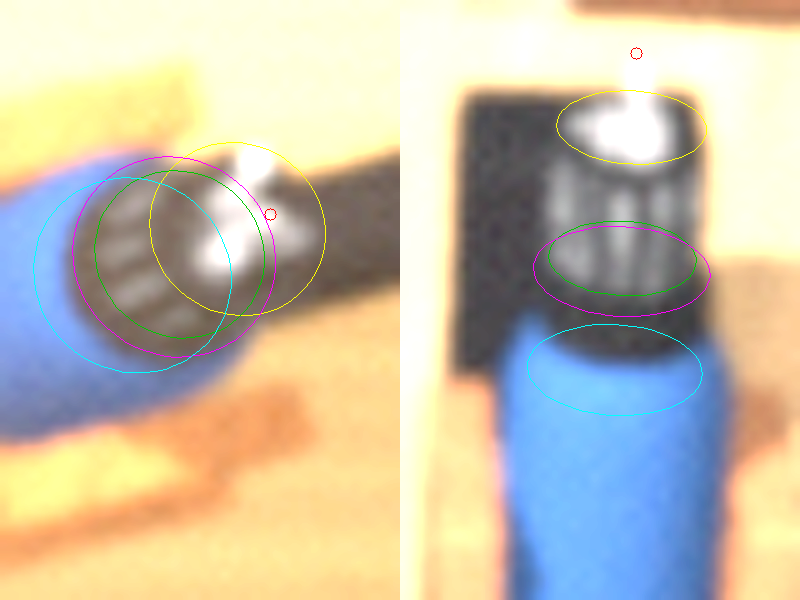

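```bash
python3 - <<'E'
from h import *
P=np.array([.5255,-.344,.187])
best=None
for a in np.arange(-3.1,3.2,.2):
    q=robot.ik(P,down(a))
    if q is not None and -1.4<q[6]<-.7: print(round(a,2),np.round(q,2))
    if q is not None and (best is None or abs(q[6]+.95)<abs(best[1][6]+.95)):best=(a,q)
a=best[0]
robot.move_ptp(P+[0,0,.12],down(a))
robot.move_linear(P,velocity=.1,threshold=8)
s0=robot.get_state();print('pre',s0['time'],s0['ee_pos'],s0['force'],s0['qpos'])
robot.gripper_to(.03)
s=robot.get_state();print('grip',s['opening'],s['grasp_force'],s['force']-s0['force'],s['moment'],s['ee_pos'])
d=s['force']-s0['force'];print('finger axis force',d@s['tool_rot'][:,1])
for n in("side","top"):cv2.imwrite(f"pics/{n}1.png",robot.grab_frame(n)[:,:,::-1])
E
```

```text
-0.3 [ 0.58  0.46 -0.07  1.64  0.04  1.04 -1.37]
-0.1 [ 0.61  0.46 -0.1   1.64  0.05  1.04 -1.18]
0.1 [ 0.63  0.46 -0.13  1.64  0.07  1.05 -0.99]
0.3 [ 0.65  0.46 -0.15  1.64  0.08  1.05 -0.8 ]
pre 3.0417 [ 0.52576915 -0.34417948  0.18762299] [-0.53493993  0.05001991  0.11546734] [ 0.63163365  0.46161883 -0.13536361  1.63800805  0.06958119  1.04572037
 -0.99539876]
grip 0.03925866703241761 29.989956943318248 [ 3.35213933 -7.42363984 -2.892197  ] [-1.38314092 -0.59451891  0.1433161 ] [ 0.52555883 -0.34520749  0.18711225]
finger axis force 7.714340450689686
```

```bash
python3 - <<'E'
from h import *
s=robot.get_state();q0=s['qpos'].copy();y0=np.arctan2(s['tool_rot'][1,0],s['tool_rot'][0,0]);m0=s['moment'][2]
q=q0.copy()
for k in range(1,18):
    q[6]=q0[6]-.1*k; 
    if q[6]<-2.78:break
    robot.goto_joints(q);s=robot.get_state()
    print(k,round(np.arctan2(s['tool_rot'][1,0],s['tool_rot'][0,0])-y0,3),'mz',round(s['moment'][2]-m0,3),'F',np.round(s['force'],1),'op',round(s['opening'],4),round(s['effort'][6],3),s['ee_pos'].round(4))
    if abs(s['moment'][2]-m0)>1.5:break
print(s['time'])
E
```

```text
1 -0.098 mz -0.245 F [ 2.2 -3.3 -2.5] op 0.0395 -1.274 [ 0.5256 -0.3455  0.1871]
2 -0.198 mz -0.209 F [ 2.  -4.2 -3.9] op 0.0394 -0.804 [ 0.5256 -0.3457  0.1871]
3 -0.298 mz -0.226 F [ 2.  -6.9 -4.4] op 0.0393 -0.806 [ 0.5255 -0.346   0.1871]
4 -0.398 mz -0.275 F [ 2.2 -7.  -3.9] op 0.0394 -0.808 [ 0.5255 -0.3463  0.1871]
5 -0.499 mz -0.284 F [ 2.1 -8.9 -3.8] op 0.0393 -0.81 [ 0.5254 -0.3465  0.1871]
6 -0.599 mz -0.276 F [ 0.5 -9.5 -3.7] op 0.0397 -0.811 [ 0.5253 -0.3467  0.1872]
7 -0.699 mz -0.18 F [  1.5 -10.2  -4.8] op 0.0395 -0.812 [ 0.5252 -0.3469  0.1871]
8 -0.799 mz -0.226 F [  0.6 -11.   -4.2] op 0.0393 -0.813 [ 0.525  -0.3471  0.1872]
9 -0.899 mz -0.176 F [ -0.6 -12.1  -3.5] op 0.0393 -0.844 [ 0.5249 -0.3473  0.1871]
10 -0.999 mz 0.038 F [ -3.6 -11.1  -2.1] op 0.0394 -1.0 [ 0.5245 -0.3473  0.1872]
11 -1.099 mz -0.078 F [-6.  -9.9  1.7] op 0.0395 -0.954 [ 0.5242 -0.3473  0.1872]
12 -1.199 mz -0.02 F [-8.  -9.3  2.4] op 0.0395 -0.97 [ 0.524  -0.3474  0.1872]
13 -1.299 mz -0.01 F [-9.3 -9.4  3. ] op 0.0386 -1.009 [ 0.5238 -0.3475  0.1872]
14 -1.399 mz 0.292 F [-10.6 -11.    3.4] op 0.039 -1.283 [ 0.5237 -0.3476  0.1873]
15 -1.499 mz 0.221 F [-10.2 -10.2   4.2] op 0.0399 -1.263 [ 0.5235 -0.3476  0.1873]
16 -1.6 mz 0.027 F [-13.1  -8.2   5.7] op 0.0396 -1.092 [ 0.5233 -0.3474  0.1872]
17 -1.7 mz -0.132 F [-12.9  -6.6   7.6] op 0.0393 -0.919 [ 0.5231 -0.3472  0.1872]
8.275
```

```bash
python3 - <<'E'
from h import *
robot.gripper_to(.075)
q=robot.get_state()['qpos'].copy();q[6]+=1.1;robot.goto_joints(q)
robot.move_linear(np.array([.5232,-.3475,.187]),velocity=.05)
b=robot.get_state();print('base',b['force'],b['moment'],b['effort'][6])
robot.gripper_to(.03)
s=robot.get_state();q0=s['qpos'].copy();m0=s['moment'][2];print('grip',s['force']-b['force'],s['moment']-b['moment'],s['opening'],s['ee_pos'])
q=q0.copy()
for k in range(1,9):
    q[6]=q0[6]-.06*k
    robot.goto_joints(q);s=robot.get_state()
    print(k,'mz',round(s['moment'][2]-b['moment'][2],3),'F',np.round(s['force']-b['force'],1),round(s['effort'][6],3),s['ee_pos'].round(4))
    if k>2 and abs(s['effort'][6])>1.25:break
print(s['time'])
for n in("side","top"):cv2.imwrite(f"pics/{n}2.png",robot.grab_frame(n)[:,:,::-1])
E
```

```text
base [-0.45921839 -0.27292406 -0.24035704] [ 0.11335322 -0.00614331 -0.00346931] 0.045664814533665776
grip [2.60385432 6.13481045 0.70099018] [ 1.16268511 -0.51121866 -0.11279862] 0.039623164897647285 [ 0.52387291 -0.34629849  0.18703672]
1 mz 0.291 F [ 4.6 -2.3 -1.6] -1.094 [ 0.5242 -0.3464  0.1872]
2 mz 0.187 F [ 2.2 -0.7  0.6] -0.954 [ 0.5239 -0.3464  0.1872]
3 mz 0.28 F [-0.5 -0.1  2.9] -1.005 [ 0.5238 -0.3464  0.1871]
4 mz 0.635 F [-0.6 -1.   4.4] -1.409 [ 0.5238 -0.3464  0.1872]
11.9667
```

```bash
python3 - <<'E'
from h import *
q=robot.get_state()['qpos'].copy();q0=q[6]
for k in range(1,9):
    q[6]=q0-.05*k
    robot.goto_joints(q);s=robot.get_state()
    print(k,'mz',round(s['moment'][2],3),'F',np.round(s['force'],1),round(s['effort'][6],3),s['ee_pos'].round(4),s['qpos'][6].round(3),q[6].round(3))
for n in("side","top"):cv2.imwrite(f"pics/{n}3.png",robot.grab_frame(n)[:,:,::-1])
t=cv2.imread('pics/top3.png');s2=cv2.imread('pics/side3.png')
c=lambda im,x,y:cv2.resize(im[y:y+72,x:x+60],(400,480),interpolation=cv2.INTER_CUBIC)
cv2.imwrite('pics/c3.png',np.hstack([c(t,455,215),c(s2,340,110)]))
print(s['time'])
E
```

```text
1 mz 0.518 F [-0.5 -0.8  4. ] -1.144 [ 0.5238 -0.3464  0.1872] -1.875 -1.877
2 mz 0.534 F [-1.6 -1.8  4.2] -1.164 [ 0.5237 -0.3465  0.1872] -1.925 -1.927
3 mz 0.379 F [-1.2 -2.   4.6] -1.026 [ 0.5237 -0.3465  0.1872] -1.975 -1.977
4 mz 0.388 F [-0.4 -2.1  5.2] -0.852 [ 0.5237 -0.3466  0.1872] -2.025 -2.027
5 mz 0.411 F [-2.2 -2.2  5.7] -0.803 [ 0.5236 -0.3466  0.1872] -2.075 -2.077
6 mz 0.267 F [-1.2 -2.   4.3] -0.747 [ 0.5236 -0.3466  0.1872] -2.125 -2.127
7 mz 0.238 F [-2.8 -3.3  5. ] -0.664 [ 0.5235 -0.3467  0.1872] -2.175 -2.177
8 mz 0.326 F [-2.8 -2.9  5. ] -0.711 [ 0.5235 -0.3467  0.1872] -2.225 -2.227
14.0667
```

```bash
python3 - <<'E'
from h import *
robot.gripper_to(.085)
p=robot.get_state()['ee_pos'];robot.move_linear(p+[0,0,.13],velocity=.2)
F=np.array([.6721,.1187,.108]);b=np.array([.5567,.0966,.0717])
# test reach: grasp yaw: tool y along blank x
for a in (b[2]+np.pi/2,b[2]-np.pi/2):
    q=robot.ik([b[0],b[1],.05],down(a));print('grasp',a,None if q is None else q.round(2))
c=se2(F,[[-.043,.07,.06]])[0]
fx=rotz(F[2])[:,0];fy=rotz(F[2])[:,1]
for e in np.radians([35,45,55,65,90]):
    z=fx*np.cos(e)-np.array([0,0,1])*np.sin(e)
    for sg in(1,-1):
        y=sg*fy;M=np.c_[np.cross(y,z),y,z];q=robot.ik(c-z*.03,M);print(np.degrees(e),sg,None if q is None else q.round(2))
robot.move_ptp([b[0],b[1]-.0,.25],down(b[2]+np.pi/2) if robot.ik([b[0],b[1],.05],down(b[2]+np.pi/2)) is not None else down(b[2]-np.pi/2))
print(robot.get_state()['time'],robot.get_state()['qpos'].round(2))
for n in("side","top"):cv2.imwrite(f"pics/{n}4.png",robot.grab_frame(n)[:,:,::-1])
k=lambda im,x,y:cv2.resize(im[y:y+50,x:x+40],(400,500),interpolation=cv2.INTER_CUBIC)
im=np.hstack([k(cv2.imread('pics/top4.png'),465,230),k(cv2.imread('pics/side4.png'),345,130)])
cv2.imwrite('pics/c4.png',cv2.convertScaleAbs(im,alpha=1.3,beta=10))
E
```

```text
grasp 1.6424963267948967 [ 0.27  0.63 -0.65  1.87  0.51  0.81 -0.57]
grasp -1.4990963267948965 [-0.77  0.66  0.71  1.91 -0.59  0.8  -2.8 ]
35.0 1 [ 0.43  0.93 -1.09  2.33  2.44  1.15 -0.64]
35.0 -1 [-1.26  0.83  0.9   2.38  3.2   0.66  0.78]
45.0 1 [ 0.43  0.79 -1.09  2.25  2.15  0.89 -0.48]
45.0 -1 [-1.08  0.6   0.72  2.29  3.27  0.36  0.95]
55.0 1 [-0.42  0.43 -0.01  2.16  1.79  0.19 -0.49]
55.0 -1 [-0.42  0.43 -0.01  2.16  1.79  0.19  2.65]
65.0 1 [ 0.44  0.73 -1.09  2.01  1.37  0.76  0.22]
65.0 -1 [-0.01  0.49 -0.47  2.02  0.96  0.41 -2.69]
90.0 1 [ 0.37  0.9  -1.09  1.63  0.85  1.16  0.74]
90.0 -1 [ 0.11  0.69 -0.63  1.64  0.47  0.97 -2.15]
17.4833 [ 0.37  0.37 -0.75  1.72  0.27  1.16 -0.39]
```

View pics/c4.png

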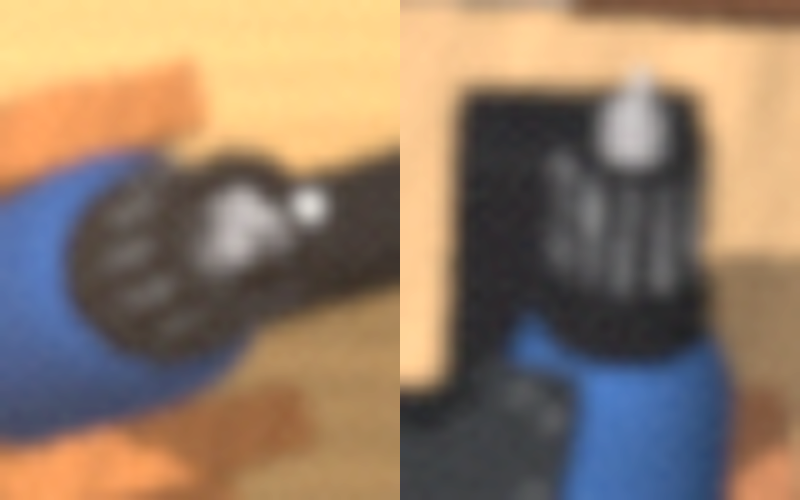

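The jaws have closed in on the bit. The white index mark on the sleeve rim moved from top crop (255,160) to (310,205), so I can work out the angle it turned.

```bash
python3 - <<'E'
from h import *
def back(u,v,z):
    return least_squares(lambda p:proj("top",[p[0],p[1],z])[0]-[u,v],[.5,-.3]).x
for z in(.199,.203):
  A=back(465+25.5-.5,230+16-.5,z);B=back(465+31-.5,230+20.5-.5,z)
  for c in((.5235,-.3468),(.526,-.346),(.521,-.349)):
    c=np.array(c);f=lambda p:np.degrees(np.arctan2(*(p-c)[::-1]))
    print(z,c,A,B,np.linalg.norm(A-c),np.linalg.norm(B-c),np.radians(f(A)-f(B)))
E
```

```text
0.199 [ 0.5235 -0.3468] [ 0.5419018  -0.35052605] [ 0.53122997 -0.36235851] 0.01877523857154245 0.017372955059925626 0.9099044222180386
0.199 [ 0.526 -0.346] [ 0.5419018  -0.35052605] [ 0.53122997 -0.36235851] 0.016533368479294604 0.0171742057403953 0.9840648438742118
0.199 [ 0.521 -0.349] [ 0.5419018  -0.35052605] [ 0.53122997 -0.36235851] 0.020957432065760954 0.016825634309294114 0.8443775610106061
0.203 [ 0.5235 -0.3468] [ 0.5412634  -0.34910234] [ 0.53062927 -0.36089299] 0.017911979832391126 0.015793638255121735 0.9735677033000739
0.203 [ 0.526 -0.346] [ 0.5412634  -0.34910234] [ 0.53062927 -0.36089299] 0.015575486831403836 0.015595878420313894 1.0689061196786551
0.203 [ 0.521 -0.349] [ 0.5412634  -0.34910234] [ 0.53062927 -0.36089299] 0.02026365447817402 0.01530249047714252 0.885142539986851
```

The mark turned about 1.0 rad, which matches the torque step at about 0.95 rad in the first pass. After that the grip slipped at 0.3–0.6 N m, well above the 0.12 N m drag, so the sleeve is at its stop and the jaws are on the bit. Now the blank.

```bash
python3 - <<'E'
from h import *
F=np.array([.6721,.1187,.108]);b=np.array([.5567,.0966,.0717])
robot.move_linear([b[0],b[1],.09],velocity=.2)
print('down',robot.move_linear([b[0],b[1],.049],velocity=.06,threshold=6),robot.get_state()['ee_pos'])
robot.gripper_to(.03)
s=robot.get_state();print(s['opening'],s['grasp_force'],s['force'],s['ee_pos'])
fy=rotz(F[2])[:,1]
robot.move_linear(s['ee_pos']+[0,0,.006],velocity=.05)
T=se2(F,[[-.052,.055,.055]])[0]
robot.move_linear(T,velocity=.12,frame=down(F[2]+np.pi/2))
hit=robot.move_linear(T+fy*.03,velocity=.03,threshold=4)
s=robot.get_state();p=s['ee_pos'];d=rotz(F[2]).T@(p-[F[0],F[1],.027]);print('stop hit',hit,'tcp in fence',d,s['force'],s['opening'],s['time'])
robot.move_linear(p-[0,0,.006],velocity=.03,threshold=8)
s=robot.get_state();print(s['ee_pos'],s['force'])
for n in("side","top"):cv2.imwrite(f"pics/{n}5.png",robot.grab_frame(n)[:,:,::-1])
k=lambda im,x,y:cv2.resize(im[y:y+120,x:x+96],(400,500),interpolation=cv2.INTER_CUBIC)
cv2.imwrite('pics/c5.png',np.hstack([k(cv2.imread('pics/top5.png'),222,180),k(cv2.imread('pics/side5.png'),230,250)]))
E
```

```text
down False [0.55684198 0.0967457  0.04918104]
0.04953684923555479 29.98985615442507 [-0.05623775 -0.76914842  1.52233847] [0.55675302 0.09659727 0.0490763 ]
stop hit True tcp in fence [-0.05203646  0.07054565  0.02776357] [ 0.51946074 -0.00388565 -1.13943113] 0.04986888988876947 21.8
[0.61289855 0.18334505 0.04874635] [-0.38606228 -0.61666837  5.97829804]
```

View pics/c5.png

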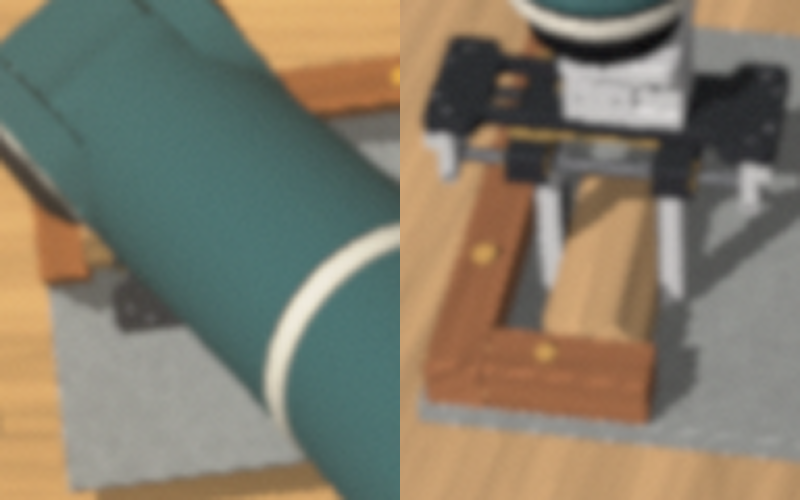

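```bash
cat >> h.py <<'E'
F=np.array([.6721,.1187,.108]);fx=rotz(F[2])[:,0];fy=rotz(F[2])[:,1];uz=np.array([0,0,1.])
e=np.radians(45);tz=fx*np.cos(e)-uz*np.sin(e);M45=np.c_[np.cross(fy,tz),fy,tz]
def tip(x,y,z):return se2(F,[[x,y,z+.027]])[0]-.019*tz  # fence-frame tip position -> TCP
def tipnow():
    s=robot.get_state();return rotz(F[2]).T@(s['ee_pos']+.019*s['tool_rot'][:,2]-[F[0],F[1],.027]),rotz(F[2]).T@s['force']
E
python3 - <<'E'
from h import *
robot.gripper_to(.064)
p=robot.get_state()['ee_pos'];robot.move_linear(p+[0,0,.13],velocity=.2)
robot.gripper_to(0)
robot.move_ptp(tip(-.13,.07,.09),M45)
robot.move_linear(tip(-.115,.07,.012),velocity=.12)
f0=tipnow();print('pre',f0,robot.get_state()['time'])
h=robot.move_linear(tip(-.045,.07,.012),velocity=.04,threshold=6)
print(h,tipnow(),robot.get_state()['time'])
E
```

```text
pre (array([-0.11486038,  0.07007974,  0.01241026]), array([-0.27446238, -0.26292256,  0.12170702])) 26.85
True (array([-0.05524413,  0.07010519,  0.0112752 ]), array([-4.32401467, -0.37658503,  2.14194223])) 28.2
```

The blank is at the fence: the tip's leading edge is at -0.0496, where the home face is at -0.050. Now the diagonal push on the bevel.

```bash
python3 - <<'E'
from h import *
robot.move_linear(tip(-.075,.07,.012),velocity=.08)
robot.move_linear(tip(-.085,.07,.062),velocity=.12)
c,s_=np.cos(np.radians(33)),np.sin(np.radians(33))
g=lambda d:tip(-.043+d*c,.07,.033-d*s_)
robot.move_linear(g(-.025),velocity=.1)
robot.pause(.2);_,b=tipnow();print('base',b)
print(robot.move_linear(g(.006),velocity=.02,threshold=4),*tipnow())
p0=robot.get_state()['ee_pos'];u=fx*c-uz*s_
for k in range(1,16):
    robot.move_linear(p0+u*.001*k,velocity=.02)
    t,f=tipnow();f=f-b
    print(k,t.round(4),f.round(1))
    if np.linalg.norm(f)>15:break
robot.pause(.3);t,f=tipnow();print(t,f-b,robot.get_state()['time'])
for n in("side","top"):cv2.imwrite(f"pics/{n}6.png",robot.grab_frame(n)[:,:,::-1])
k=lambda im,x,y:cv2.resize(im[y:y+120,x:x+96],(400,500),interpolation=cv2.INTER_CUBIC)
cv2.imwrite('pics/c6.png',np.hstack([k(cv2.imread('pics/top6.png'),222,180),k(cv2.imread('pics/side6.png'),230,250)]))
E
```

```text
base [0.47758176 0.56014069 1.38224118]
True [-0.04291505  0.07001732  0.03282589] [-6.70603453 -1.93175969  8.63741361]
1 [-0.0428  0.0701  0.0327] [-25.3  -4.5  24. ]
[-0.04277874  0.07006446  0.0327073 ] [-25.88509936  -4.19109931  25.79690161] 31.4833
```

View pics/c6.png

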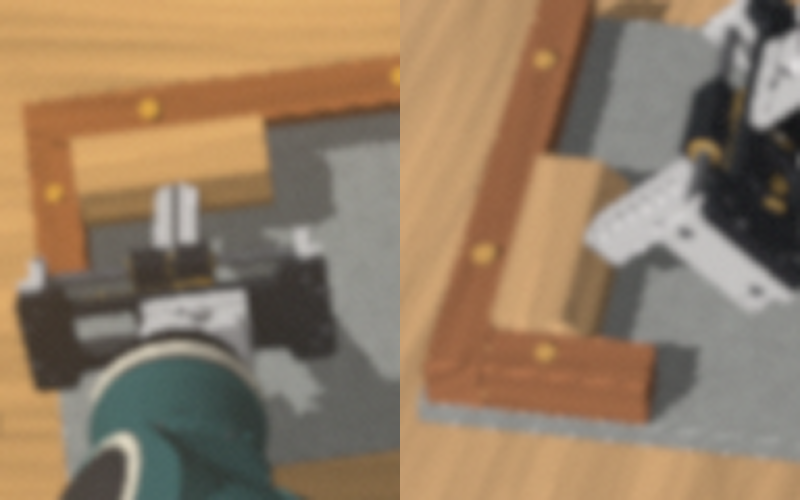

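```bash
python3 - <<'E'
from h import *
b=np.array([.48,.56,1.38])
p=robot.get_state()['ee_pos']
t0=(fx+uz)/np.sqrt(2);n=(fx-uz)/np.sqrt(2)
c,s_=np.cos(np.radians(33)),np.sin(np.radians(33));u=fx*c-uz*s_
# command offset relative to last command (p0+u*1mm); steady-state error is unknown, so step from measured pose and watch
def show(l):
    robot.pause(.15);t,f=tipnow();f=f-b;print(l,t.round(5),f.round(1),round(np.linalg.norm(f),1));return f
q=p.copy();f=show('now')
robot.move_linear(q,velocity=.02);f=show('cmd=meas')
for k in range(14):
    N=np.linalg.norm(f);r=-f[0]/max(f[2],.1)
    if 14<N<21 and r>1.15:break
    if N<14:q=q+n*.0003
    elif N>21:q=q-n*.0003
    if r<1.15:q=q+t0*.0003
    robot.move_linear(q,velocity=.02);f=show(k)
robot.pause(.5);show('end');print(robot.get_state()['time'])
E
```

```text
now [-0.0428   0.07006  0.03269] [-24.9  -4.6  24.6] 35.3
cmd=meas [-0.04288  0.07007  0.03282] [-10.   -1.9   9.5] 13.9
0 [-0.04284  0.0701   0.03276] [-16.7  -2.4  15.1] 22.7
1 [-0.04289  0.07011  0.03282] [-10.8  -2.2   7.9] 13.6
2 [-0.04283  0.07012  0.03279] [-17.8  -3.   13.5] 22.5
3 [-0.04288  0.07009  0.03283] [-11.6  -1.4   7.8] 14.0
end [-0.04287  0.07011  0.03285] [-11.2  -1.6   7.5] 13.6
34.3833
```

```bash
python3 - <<'E'
from h import *
b=np.array([.48,.56,1.38]);n=(fx-uz)/np.sqrt(2)
# last command unknown to script: step from measured by the same bias (measured + ~0.3mm gave 14-23 N)
_,f=tipnow();print(f-b)
robot.pause(1.0);t,f=tipnow();print(t,f-b)
if np.linalg.norm(f-b)>11: print(robot.sign_off())
E
```

```text
[-11.1993292   -1.64651162   7.50836057]
[-0.04287487  0.07011036  0.03285403] [-11.36220573  -2.98321903   7.63711045]
the job is handed in; nothing more can be done
None
```

I tightened the chuck to its stop, seated the blank in the jig corner, and handed the job in with the fingers still holding a diagonal push of about 14 N on the bevel; I judged the chuck tight from wrist torque and the sleeve's index mark, because the joint value and jaw force can't be read directly.

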